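# Slide a glass square through the chute flap

### The job

Push the flat glass square across the table, through the hanging flap of the low parts chute, until it lies flat wholly inside and the flap can drop behind it; then draw the fingers back out so that the flap swings fully shut. Push the square with the fingertips so that it stays on the table all the way: do not pick it up or tip it. Leave the crescent, the grinder bit and the straightedge where they are.

Things in the scene. Friction and masses are not known exactly. Their poses are not given: they have to be found in the camera images.
- chute: Low grey chute fixed to the table, without a floor. Origin: on the table (z 0), mid-mouth, under the flap's hinge line. +x points level inward, z up; the mouth faces roughly towards the robot. Side walls 50 mm high, 8 mm thick, run from x -20 to 155 mm, inner faces at y -80 and 80 mm; 3 mm high feet reach out to y -107 and 107 mm. Back wall's inner face at x 155 mm.
- cover_edge (a point): Middle of the front edge of the chute's clear cover, on its top, 44 mm above the table. The cover lies over chute x 50 to 155 mm. From x -20 to 50 mm the chute is open above, no bar crosses it, so upright fingers can follow the square in between the side walls with the gripper's body above 50 mm.
- flap (a joint): Angle of the aluminium flap in the mouth, rad: 0 hanging shut (upright, at chute x 0), grows as its lower edge swings inward and up, to a stop at 1.55; never outward. 60 g; a push under 1 N opens it, the square itself can. It falls shut by its own weight, damped, in about 1 s. It rests ajar on the square if the square's rear edge is less than about 13 mm inside.
- hinge_mid (a point): Middle of the flap's hinge line, 46 mm above the table, level along the chute's y (no bar there, only a pin in each side wall). The flap is a U of 3 mm sheet: a 150 mm wide cross strip, 4 to 15 mm above the table when shut, hung by a 12 mm wide arm at each end; 126 mm of free width between the arms. Upright fingers push the strip ahead of them; their front can go about 25 mm past chute x 0 before it binds.
- flap_edge (a point): Middle of the flap's lower edge, which moves with the flap; when shut, 4 mm above the table at chute x 0, y 0.
- square: Flat teal cathedral glass square, 70 x 70 mm, 6 mm thick, about 75 g, lying loose on the table in front of the mouth. Origin at the centre of its underside; x and y axes parallel to its edges, z up.
- crescent: Bystander: flat pale yellow glass crescent, about 95 mm long, 40 mm across, 6 mm thick, lying on the table. Origin on its underside near its middle. Leave it.
- bit: Bystander: steel grinder bit standing in a clear plastic sleeve, 26 mm diameter, 45 mm high in all. Origin at the centre of its underside. Leave it standing.
- straightedge: Bystander: cork-backed steel straightedge, 300 x 32 x 5 mm, lying flat. Origin at the centre of its underside, x along its length. Leave it.
Things that resemble listed ones, but are neither listed nor needed, are in the scene too. What is shaped like the square but blue or green is not meant.

How it is judged (in metres and radians):
On the way, in this order (a step that is already met when the one before it is completed fails the run):
1. the square is pushed in under the flap, which swings open (value of joint flap above 0.2 rad and x of square in the frame of chute between -0.04 and 0.03 m), for 0.05 s.
2. the whole square is past the flap line (x of square in the frame of chute above 0.04 m), for 0.1 s.
At the end, for the whole second after the job is handed in: The square lies flat and still on the table wholly inside the chute (its centre 40 mm or more inside the flap line, between the side walls), and the flap hangs shut (within 0.06 rad) (x of square in the frame of chute between 0.04 and 0.125 m and y of square in the frame of chute between -0.05 and 0.05 m and value of joint flap below 0.06 rad and height (world z) of square below 0.004 m and angle between square's own z axis and vertical below 0.05 rad and linear speed of square below 0.01 m/s); the robot touches nothing.
It fails at once if the square is lifted (its centre over 10 mm up) or tipped (over 0.2 rad) (height (world z) of square above 0.01 m or angle between square's own z axis and vertical above 0.2 rad).
It fails at once if the crescent is moved more than 15 mm (distance of crescent from where it was at the start of the episode above 0.015 m).
It fails at once if the grinder bit is moved more than 15 mm or knocked over (distance of bit from where it was at the start of the episode above 0.015 m or angle between bit's own z axis and vertical above 0.4 rad).
It fails at once if the straightedge is moved more than 15 mm (distance of straightedge from where it was at the start of the episode above 0.015 m).
It also fails if it takes over 61 s, if anything falls off the work surface, if the arm or the gripper's body presses on something with over 40 N, if the wrist force passes 120 N, or if a joint passes its speed limit or range.

### The arm

A 6-joint arm with a two-finger parallel gripper is mounted at the origin on the work surface. World frame = base frame: x ahead of the robot, y to its left, z up, the work surface at z = 0. Lengths are in mm, angles in rad, forces in N, time in s.
With the tool pointing down it reaches from about 300 to 775 mm from the base axis. Payload 14.6 kg.
Tool frame: the origin (TCP) lies on the front face of the gripper's body, between the roots of the fingers; the fingertips stand 97 mm ahead of it and the grasp point (between the pads) lies 78 mm ahead of it; z points along the fingers, y is the line along which they close (so a half turn about z gives the same grasp; the last joint's range is limited). The gripper opens to 94 mm and grips with 3 to 60 N. Pads are 16 mm wide; open, the fingers measure 119 mm over their backs; the gripper's body (75 mm by 177 mm) begins 78 mm behind the grasp point.
Start: joints at [-1.193, 0.3, 1.521, -0, 1.321, -0.067], TCP at [236.645, -496.477, 302.646] pointing down, gripper open.
Joint ranges: [-3.03, 3.03], [-0.79, 2.21], [0.23, 2.52], [-1.04, 4.18], [0, 3.07], [-2.55, 2.55]. Speed limits (rad/s): [2.22, 2.22, 2.57, 3.14, 3.14, 3.14].

### API

Orientations are given as [roll, pitch, yaw] about the fixed x, y, z axes, in that order (R = Rz(yaw) Ry(pitch) Rx(roll)).
In Python, from cell import * gives the robot as it stands.
- The arm moves only by the tool carry_out, never from a script. Its arguments are lists of equal length, an entry for each row: "slide": the shift along the world's x, y, z scaled (see below), a list of three; "dr": the turn, a rotation vector about the world's x, y, z scaled (see below), a list of three; "gripper": the opening in per cent of the stroke, from 0 (shut) to 100 (fully open). A call has 1 to 10 rows; each row is the pose to reach, as a shift and turn from the pose commanded when the call began, turning the shorter way round; what a row does not reach only later rows make up. The controller multiplies each number of a shift by 0.25 m and each number of a turn by 360 degrees. A row lasts 1/12 s, in which the tool goes at most 41.7 mm and 7.16 degrees, less where a joint would pass 70% of its speed; a pose out of reach is approached as far as the arm can. A call with a number of a shift or a turn outside -1 to 1 is refused whole. A call with a gripper value outside its range is refused whole. The fingers move at their own pace and stop on an object; "newtons" is the grip in N (left out, the last holds). Time passes only in rows, so rows that repeat a pose let the fingers close. It gives the time, the measured TCP pose, the force, the opening and the grip force at its end, in the units of the state.
- read_state(): the state, without advancing time (a new reading comes with each control period).
- camera(name): name is "scene" or "top" or "wrist"; returns the picture (420x560x3 uint8, red, green, blue); there is no depth.
- camera_model(name): a dict with "vfov" (degrees; the focal length in pixels is half the picture's height over the tangent of half this angle, whatever the lens; pixels are square), "cx", "cy" (the principal point, pixels), "k1" (the pictures are not rectified: a ray, as slopes to the right and down, at radius r is drawn at 1 + k1 r^2 times it, then the intrinsics apply), "R" (3x3) and "t" (3): a world point X has camera coordinates R X + t. Camera axes: x right, y down, z forward; pixel columns grow to the right and rows downward; lengths in mm; the calibration is good to about 2 mm. A picture is of the moment at which its call begins: read the wrist's pose just before it. camera_model takes no time and is no camera call; for the wrist camera it gives the pose at the moment of the call.
- sign_off(): hands the job in; it is judged then, once.
The state is a dict: "clock": time; "joints": joint angles; "qd": joint speeds; "effort": joint torques, N m; "eef_pos": TCP position; "eef_rot": TCP orientation; "wrist_force": force on the tool from outside, world axes, zero at the start; "moment": the same for the moment, N m; "finger_gap": finger opening in mm; "finger_force": force on a finger pad.
Only numpy, scipy, OpenCV 4.12 (cv2) and the standard library are available. Lean on these libraries where they do the work, as an engineer would, in place of code of your own. Each camera call takes 0.05 s, during which the arm holds its last target. There are 200 camera calls.

## Working session

There is one attempt and no reset: what is moved stays moved. The work goes in short steps, Python scripts to look and compute and a tool call to move; the robot and the scene stay as the last step left them, time stands still between calls to the robot, and variables do not carry over. Pictures are saved under pics/ and viewed, at most 10 in all, crops included, and the job is handed in when it is done.

Besides the shell and the picture viewer there is one more tool, called after "Call:" as a command line: name --argument value ..., lists and objects as JSON in quotes. carry_out: Moves the arm, as the interface text tells. Its arguments: {"type":"object","properties":{"slide":{"type":"array","items":{"type":"array","items":{"type":"number","minimum":-1,"maximum":1}}},"dr":{"type":"array","items":{"type":"array","items":{"type":"number","minimum":-1,"maximum":1}}},"gripper":{"type":"array","items":{"type":"number"}},"newtons":{"type":"number"}},"required":["slide","dr","gripper"]}

```bash
mkdir -p pics && cat > h.py <<'E'
from cell import *
import numpy as np, cv2
def ray(m,uv,z):
    f=210/np.tan(np.radians(m["vfov"])/2); R=np.array(m["R"]); t=np.array(m["t"])
    d=np.array([(uv[0]-m["cx"])/f,(uv[1]-m["cy"])/f]); p=d.copy()
    for _ in range(20): p=d/(1+m["k1"]*(p@p))
    c=-R.T@t; v=R.T@np.array([p[0],p[1],1]); return c+v*(z-c[2])/v[2]
def save(n,fn):
    m=camera_model(n); im=camera(n); cv2.imwrite("pics/"+fn,im[:,:,::-1]); return m,im
E
python3 - <<'E'
from h import *
a=save("top","top0.png")[1];b=save("scene","sc0.png")[1]
cv2.imwrite("pics/both.png",cv2.resize(np.vstack([a[:,:,::-1]]),(800,600)))
for n in("top","scene"):
    m=camera_model(n);print(n,-np.array(m["R"]).T@np.array(m["t"]),m["vfov"],m["k1"])
E
```

```text
top [512.95971649  27.95056177 974.41801614] 52.624633210393135 -0.1293719395815317
scene [1309.05799817  -37.45469339  577.89938189] 55.502577483310176 -0.018114408986833395
```

View pics/top0.png

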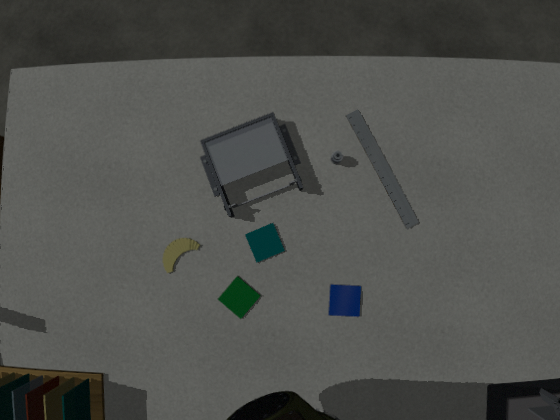

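View pics/sc0.png

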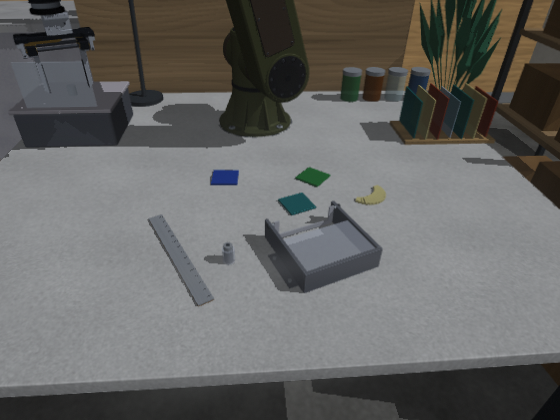

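The top view shows the teal square at about (265,242). The chute mouth runs between about (229,212) and (301,188), with the chute opening upward and slightly left. The crescent is at (182,252), the bit at (338,158) and the green decoy at (240,297). I'll enlarge the chute and measure the square.

```bash
python3 - <<'E'
from h import *
m=camera_model("top"); im=cv2.imread("pics/top0.png")
h=cv2.cvtColor(im,cv2.COLOR_BGR2HSV)
k=cv2.inRange(h,(82,100,40),(98,255,255)); k[:200]=0;k[330:]=0
c=max(cv2.findContours(k,0,1)[0],key=cv2.contourArea)
P=np.array([ray(m,p[0],6)[:2] for p in c],np.float32)
r=cv2.minAreaRect(P);print("sq",r, cv2.boxPoints(r))
s=cv2.resize(im[100:230,190:320],(600,600),interpolation=cv2.INTER_CUBIC)
cv2.imwrite("pics/crop.png",cv2.convertScaleAbs(s,alpha=1.6))
E
```

```text
sq ((506.67364501953125, 86.52230834960938), (69.70642852783203, 68.96297454833984), 22.535995483398438) [[461.26636 105.01278]
 [487.6974   41.31589]
 [552.08093  68.03184]
 [525.6499  131.72873]]
```

View pics/crop.png

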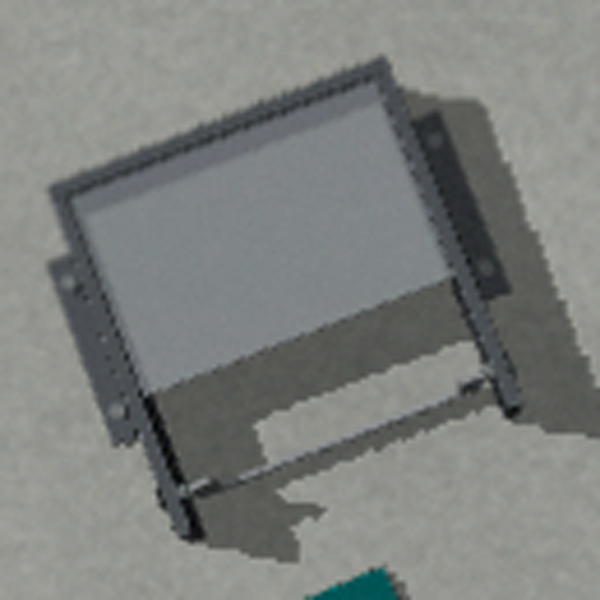

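The crop shows the chute's wall-top corners at crop pixels (52,190), (385,58), (518,412) and (195,540). The cover's front edge runs (155,390)–(450,277), and the flap strip runs (190,492)–(490,380).

```bash
python3 - <<'E'
from h import *
m=camera_model("top"); s=600/130
w=lambda u,v,z: ray(m,((u+.5)/s+190-.5,(v+.5)/s+100-.5),z)[:2]
bl,br,fr,fl=w(52,190,50),w(385,58,50),w(517,412,50),w(188,540,50)
cl,cr=w(152,392,44),w(452,277,44)
hl,hr=w(186,492,46),w(492,378,46)
for n,a,b in(("back",bl,br),("front",fl,fr),("cover",cl,cr),("hinge",hl,hr),("L",fl,bl),("R",fr,br)):
    d=b-a;print(n,a.round(1),b.round(1),"len",np.linalg.norm(d).round(1),"ang",np.degrees(np.arctan2(d[1],d[0])).round(1),"mid",((a+b)/2).round(1))
E
```

```text
back [732.7 225.7] [795.9  64.2] len 173.4 ang -68.6 mid [764.3 145. ]
front [562.8 158.5] [622.6   2.1] len 167.4 ang -69.1 mid [592.7  80.3]
cover [634.4 177. ] [688.9  32.5] len 154.4 ang -69.3 mid [661.7 104.8]
hinge [586.  160.1] [639.5  13.8] len 155.8 ang -69.9 mid [612.7  86.9]
L [562.8 158.5] [732.7 225.7] len 182.7 ang 21.6 mid [647.8 192.1]
R [622.6   2.1] [795.9  64.2] len 184.1 ang 19.7 mid [709.2  33.2]
```

```bash
cat >> h.py <<'E'
from scipy.spatial.transform import Rotation as Ro
O=np.array([612.5,87.0]);yaw=np.radians(20.8);U=np.array([np.cos(yaw),np.sin(yaw)]);V=np.array([-U[1],U[0]])
def plan(pts):
    "chute (x,y,z of TCP) -> slide numbers from present pose; turn to bring tool y on chute y"
    s=read_state();p=np.array(s["eef_pos"]);R=Ro.from_euler("xyz",s["eef_rot"]).as_matrix()
    print("t",s["clock"],"pos",p.round(1),"F",np.round(s["wrist_force"],1),"gap",s["finger_gap"],"chute",np.r_[(p[:2]-O)@U,(p[:2]-O)@V].round(1))
    print("R",R.round(3).tolist())
    a=np.degrees(np.arctan2(R[1,1],R[0,1])); b=np.degrees(np.arctan2(V[1],V[0])); d=(b-a+90)%180-90
    print("turn z deg",d.round(2),"dr",(d/360).round(4))
    for q in pts:
        w=np.r_[O+q[0]*U+q[1]*V,q[2]];print(q,"world",w.round(1),"slide",((w-p)/250).round(4))
E
python3 -c "
from h import *
plan([(-99,37,200),(-99,37,99.5)]);print(read_state()['joints'])"
```

```text
t 0.1 pos [ 236.6 -496.4  302.1] F [0.  0.2 0.1] gap 93.71920401190295 chute [-558.6 -411.9]
R [[0.903, 0.43, -0.0], [0.43, -0.903, 0.001], [0.0, -0.001, -1.0]]
turn z deg -4.69 dr -0.013
(-99, 37, 200) world [506.8  86.4 200. ] slide [ 1.0809  2.3312 -0.4086]
(-99, 37, 99.5) world [506.8  86.4  99.5] slide [ 1.0809  2.3312 -0.8106]
[-1.19261407e+00  3.00417487e-01  1.52152427e+00 -4.27504645e-05
  1.32067326e+00 -6.66332504e-02]
```

Call:
carry_out --slide '[[0.15,0.33,0],[0.3,0.66,0],[0.45,0.95,0],[0.45,0.95,0],[0.45,0.95,0],[0.45,0.95,0],[0.45,0.95,0]]' --dr '[[0,0,-0.013],[0,0,-0.013],[0,0,-0.013],[0,0,-0.013],[0,0,-0.013],[0,0,-0.013],[0,0,-0.013]]' --gripper '[100,100,100,100,100,100,100]'

```text
clock: 0.68
eef_pos: [350.3, -255.3, 302.6]
eef_rot: [-3.141, -0.0, 0.366]
wrist_force: [-0.9, -1.5, 0.8]
finger_gap: 94.1
finger_force: 0.0
```

Call:
carry_out --slide '[[0.45,0.95,0],[0.45,0.95,0],[0.45,0.95,0],[0.45,0.95,0],[0.45,0.95,0],[0.45,0.95,0],[0.45,0.95,0],[0.45,0.95,0],[0.45,0.95,0]]' --dr '[[0,0,0],[0,0,0],[0,0,0],[0,0,0],[0,0,0],[0,0,0],[0,0,0],[0,0,0],[0,0,0]]' --gripper '[100,100,100,100,100,100,100,100,100]'

```text
clock: 1.43
eef_pos: [461.5, -21.2, 302.3]
eef_rot: [-3.141, 0.001, 0.365]
wrist_force: [0.1, 0.9, 0.7]
finger_gap: 94.1
finger_force: 0.0
```

```bash
python3 -c "
from h import *
plan([(-99,37,250),(-99,37,99.5)])"
```

```text
t 1.4333 pos [461.5 -21.2 302.3] F [0.1 0.9 0.7] gap 94.08447377644188 chute [-179.6  -47.6]
R [[0.934, 0.357, -0.001], [0.357, -0.934, -0.0], [-0.001, -0.0, -1.0]]
turn z deg -0.1 dr -0.0003
(-99, 37, 250) world [506.8  86.4 250. ] slide [ 0.1811  0.4306 -0.2091]
(-99, 37, 99.5) world [506.8  86.4  99.5] slide [ 0.1811  0.4306 -0.8111]
```

Move above the square and take a close look with the wrist camera.

Call:
carry_out --slide '[[0.18,0.43,-0.21],[0.18,0.43,-0.21],[0.18,0.43,-0.21],[0.18,0.43,-0.21],[0.18,0.43,-0.21],[0.18,0.43,-0.21],[0.18,0.43,-0.21]]' --dr '[[0,0,0],[0,0,0],[0,0,0],[0,0,0],[0,0,0],[0,0,0],[0,0,0]]' --gripper '[100,100,100,100,100,100,100]'

```text
clock: 2.02
eef_pos: [506.6, 84.4, 250.9]
eef_rot: [3.141, -0.001, 0.361]
wrist_force: [-0.1, -0.7, -0.2]
finger_gap: 94.0
finger_force: 0.0
```

```bash
cat >> h.py <<'E'
def square(n,fn):
    m,im=save(n,fn); h=cv2.cvtColor(im,cv2.COLOR_RGB2HSV)
    k=cv2.inRange(h,(82,100,40),(98,255,255))
    if n=="top": k[330:]=0
    c=max(cv2.findContours(k,0,1)[0],key=cv2.contourArea)
    P=np.array([ray(m,p[0],6)[:2] for p in c],np.float32); r=cv2.minAreaRect(P); c=np.array(r[0])
    print(n,"sq world",c.round(1),"size",np.round(r[1],1),"ang",round(r[2],1),"chute",np.r_[(c-O)@U,(c-O)@V].round(1))
E
python3 -c "
from h import *
plan([(-99,37,99.5)]);square('wrist','w1.png')"
```

```text
t 2.0167 pos [506.6  84.4 250.9] F [-0.1 -0.7 -0.2] gap 93.97367789997877 chute [-100.    35.2]
R [[0.935, 0.354, 0.001], [0.354, -0.935, -0.0], [0.001, 0.0, -1.0]]
turn z deg 0.1 dr 0.0003
(-99, 37, 99.5) world [506.8  86.4  99.5] slide [ 0.001   0.0081 -0.6058]
wrist sq world [508.1  84.7] size [69.3 68.3] ang 22.5 chute [-98.4  34.9]
```

View pics/w1.png

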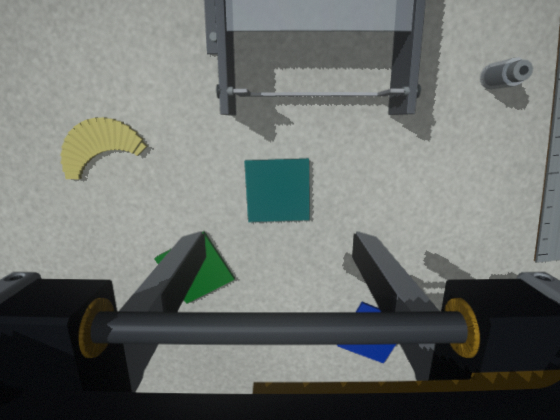

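The wrist view confirms the teal square at (278,190). It sits left of the chute's mid-line (column 318), with the hinge pins at (220,91) and (417,91). Next I straddle it and push it sideways onto the chute axis.

Call:
carry_out --slide '[[0.002,0.004,-0.16],[0.002,0.004,-0.32],[0.002,0.004,-0.45],[0.002,0.004,-0.55],[0.002,0.004,-0.602],[0.002,0.004,-0.602],[0.002,0.004,-0.602],[0.002,0.004,-0.602]]' --dr '[[0,0,0],[0,0,0],[0,0,0],[0,0,0],[0,0,0],[0,0,0],[0,0,0],[0,0,0]]' --gripper '[100,100,100,100,100,100,100,100]'

```text
clock: 2.73
eef_pos: [507.4, 86.2, 100.4]
eef_rot: [3.141, -0.001, 0.362]
wrist_force: [0.4, 0.2, 0.9]
finger_gap: 94.2
finger_force: 0.0
```

```bash
python3 -c "
from h import *
plan([(-99,-11,100)])"
```

```text
t 2.7333 pos [507.4  86.2 100.4] F [0.4 0.2 0.9] gap 94.16679603875778 chute [-98.5  36.6]
R [[0.935, 0.354, 0.001], [0.354, -0.935, 0.0], [0.001, 0.0, -1.0]]
turn z deg 0.06 dr 0.0002
(-99, -11, 100) world [523.9  41.6 100. ] slide [ 0.0658 -0.1785 -0.0015]
```

Call:
carry_out --slide '[[0.009,-0.024,0],[0.016,-0.042,0],[0.023,-0.06,0],[0.03,-0.08,0],[0.037,-0.1,0],[0.044,-0.12,0],[0.052,-0.14,0],[0.059,-0.16,0],[0.066,-0.178,0],[0.066,-0.178,0]]' --dr '[[0,0,0],[0,0,0],[0,0,0],[0,0,0],[0,0,0],[0,0,0],[0,0,0],[0,0,0],[0,0,0],[0,0,0]]' --gripper '[100,100,100,100,100,100,100,100,100,100]'

```text
clock: 3.57
eef_pos: [523.9, 41.7, 99.6]
eef_rot: [3.141, -0.0, 0.362]
wrist_force: [1.0, 0.0, -0.5]
finger_gap: 93.9
finger_force: 0.0
```

```bash
python3 -c "
from h import *
plan([(-99,-11,130)]);square('wrist','w2.png')"
```

```text
t 3.5667 pos [523.9  41.7  99.6] F [ 1.   0.  -0.5] gap 93.91283769432602 chute [-98.9 -10.9]
R [[0.935, 0.355, 0.0], [0.355, -0.935, -0.0], [0.0, 0.0, -1.0]]
turn z deg 0.03 dr 0.0001
(-99, -11, 130) world [523.9  41.6 130. ] slide [-0.0003 -0.0004  0.1215]
wrist sq world [519.4  51. ] size [69.3 70.1] ang 20.8 chute [-99.9  -0.6]
```

Call:
carry_out --slide '[[-0.007,0.019,0],[-0.014,0.037,0],[-0.014,0.037,0.06],[-0.014,0.037,0.14],[-0.014,0.037,0.14],[-0.128,-0.006,0.14],[-0.25,-0.052,0.14],[-0.25,-0.052,0.14],[-0.25,-0.052,0.14],[-0.25,-0.052,0.14]]' --dr '[[0,0,0],[0,0,0],[0,0,0],[0,0,0],[0,0,0],[0,0,0],[0,0,0],[0,0,0],[0,0,0],[0,0,0]]' --gripper '[100,100,100,100,100,45,45,45,45,45]'

```text
clock: 4.45
eef_pos: [461.6, 29.8, 134.7]
eef_rot: [3.141, -0.001, 0.363]
wrist_force: [0.8, 0.3, 0.2]
finger_gap: 64.0
finger_force: 0.0
```

```bash
python3 -c "
from h import *
plan([(-160,0,100)]);square('wrist','w3.png')"
```

```text
t 4.45 pos [461.6  29.8 134.7] F [0.8 0.3 0.2] gap 64.02087204751639 chute [-1.614e+02  1.000e-01]
R [[0.935, 0.355, 0.001], [0.355, -0.935, 0.0], [0.001, 0.0, -1.0]]
turn z deg -0.02 dr -0.0
(-160, 0, 100) world [462.9  30.2 100. ] slide [ 0.0053  0.0014 -0.1389]
wrist sq world [519.1  50.5] size [69.  69.4] ang 20.8 chute [-100.3   -1. ]
```

View pics/w3.png

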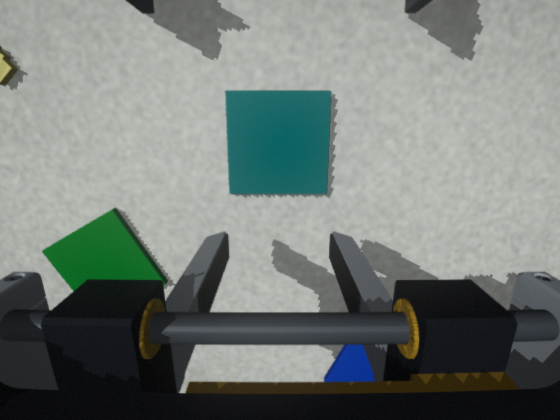

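The square at (280,143) is aligned with the chute and centred between the fingers. The green decoy at (105,250) is clear of them. Next I lower the fingers behind it.

Call:
carry_out --slide '[[0,0,0],[0,0,0],[0,0,0],[0,0,-0.05],[0,0,-0.1],[0,0,-0.139],[0,0,-0.139],[0,0,-0.139],[0,0,-0.139]]' --dr '[[0,0,0],[0,0,0],[0,0,0],[0,0,0],[0,0,0],[0,0,0],[0,0,0],[0,0,0],[0,0,0]]' --gripper '[45,45,45,45,45,45,45,45,45]'

```text
clock: 5.25
eef_pos: [461.4, 29.5, 100.3]
eef_rot: [3.141, -0.0, 0.363]
wrist_force: [-0.5, 0.0, 0.8]
finger_gap: 42.7
finger_force: 0.0
```

```bash
python3 -c "
from h import *
plan([(-110,0,100),(-60,0,100)])"
```

```text
t 5.25 pos [461.4  29.5 100.3] F [-0.5  0.   0.8] gap 42.7479456312883 chute [-1.616e+02 -1.000e-01]
R [[0.935, 0.355, 0.0], [0.355, -0.935, 0.0], [0.0, 0.0, -1.0]]
turn z deg -0.01 dr -0.0
(-110, 0, 100) world [509.7  47.9 100. ] slide [ 0.193   0.0736 -0.0013]
(-60, 0, 100) world [556.4  65.7 100. ] slide [ 0.38    0.1446 -0.0013]
```

Call:
carry_out --slide '[[0.034,0.013,0],[0.067,0.026,0],[0.1,0.038,0],[0.132,0.05,0],[0.162,0.061,0],[0.192,0.073,0],[0.22,0.083,0],[0.246,0.093,0],[0.27,0.102,0],[0.27,0.102,0]]' --dr '[[0,0,0],[0,0,0],[0,0,0],[0,0,0],[0,0,0],[0,0,0],[0,0,0],[0,0,0],[0,0,0],[0,0,0]]' --gripper '[45,45,45,45,45,45,45,45,45,45]'

```text
clock: 6.08
eef_pos: [529.7, 55.4, 99.9]
eef_rot: [3.141, -0.001, 0.363]
wrist_force: [-0.2, -0.9, -0.1]
finger_gap: 42.4
finger_force: 0.0
```

```bash
python3 -c "
from h import *
plan([(-50,0,100),(0,0,100),(11,0,100)]);square('wrist','w4.png')"
```

```text
t 6.0833 pos [529.7  55.4  99.9] F [-0.2 -0.9 -0.1] gap 42.4339361365792 chute [-88.7  -0.1]
R [[0.935, 0.355, 0.001], [0.355, -0.935, 0.0], [0.001, 0.0, -1.0]]
turn z deg -0.02 dr -0.0
(-50, 0, 100) world [565.8  69.2 100. ] slide [0.1444 0.0554 0.0004]
(0, 0, 100) world [612.5  87.  100. ] slide [0.3314 0.1264 0.0004]
(11, 0, 100) world [622.8  90.9 100. ] slide [0.3725 0.1421 0.0004]
wrist sq world [572.2  70.8] size [69.1 69.8] ang 20.8 chute [-43.4  -0.8]
```

View pics/w4.png

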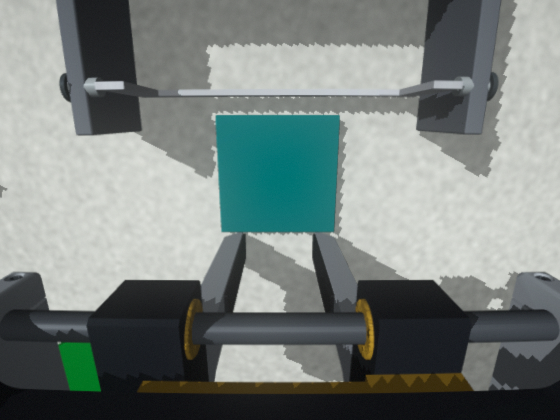

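The square at (278,173) is square-on to the flap strip (row 92), with the fingertips at its rear edge (row 233). I push on through the flap.

Call:
carry_out --slide '[[0.02,0.008,0],[0.04,0.015,0],[0.062,0.024,0],[0.084,0.032,0],[0.106,0.04,0],[0.128,0.049,0],[0.15,0.057,0],[0.172,0.065,0],[0.19,0.072,0],[0.19,0.072,0]]' --dr '[[0,0,0],[0,0,0],[0,0,0],[0,0,0],[0,0,0],[0,0,0],[0,0,0],[0,0,0],[0,0,0],[0,0,0]]' --gripper '[45,45,45,45,45,45,45,45,45,45]'

```text
clock: 6.97
eef_pos: [576.9, 73.4, 99.9]
eef_rot: [3.141, -0.001, 0.363]
wrist_force: [-0.3, 0.6, 0.2]
finger_gap: 41.7
finger_force: 0.0
```

```bash
python3 -c "
from h import *
plan([(0,0,100),(11,0,100)]);save('wrist','w5.png')"
```

```text
t 6.9667 pos [576.9  73.4  99.9] F [-0.3  0.6  0.2] gap 41.66239549228744 chute [-38.1  -0.1]
R [[0.935, 0.355, 0.001], [0.355, -0.935, 0.0], [0.001, 0.0, -1.0]]
turn z deg -0.01 dr -0.0
(0, 0, 100) world [612.5  87.  100. ] slide [0.1422 0.0546 0.0003]
(11, 0, 100) world [622.8  90.9 100. ] slide [0.1834 0.0702 0.0003]
```

View pics/w5.png

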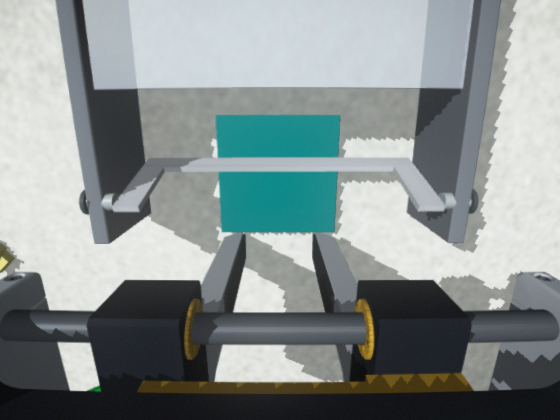

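The flap strip (row 165) now rides on the square (rows 115–233), and the fingers are clear of the arms. I push the rest of the way.

Call:
carry_out --slide '[[0.02,0.008,0],[0.04,0.015,0],[0.062,0.024,0],[0.084,0.032,0],[0.106,0.04,0],[0.126,0.048,0],[0.146,0.056,0],[0.163,0.062,0],[0.175,0.067,0],[0.18,0.069,0]]' --dr '[[0,0,0],[0,0,0],[0,0,0],[0,0,0],[0,0,0],[0,0,0],[0,0,0],[0,0,0],[0,0,0],[0,0,0]]' --gripper '[45,45,45,45,45,45,45,45,45,45]'

```text
clock: 7.85
eef_pos: [621.5, 90.4, 99.9]
eef_rot: [3.142, 0.0, 0.363]
wrist_force: [-1.9, -0.1, 2.5]
finger_gap: 42.2
finger_force: 1.2
```

```bash
python3 -c "
from h import *
plan([(-70,0,100)]);save('wrist','w6.png')"
```

```text
t 7.85 pos [621.5  90.4  99.9] F [-1.9 -0.1  2.5] gap 42.184829844919555 chute [9.6 0. ]
R [[0.935, 0.355, -0.0], [0.355, -0.935, -0.0], [-0.0, 0.0, -1.0]]
turn z deg -0.01 dr -0.0
(-70, 0, 100) world [547.1  62.1 100. ] slide [-0.2978 -0.1132  0.0006]
```

View pics/w6.png

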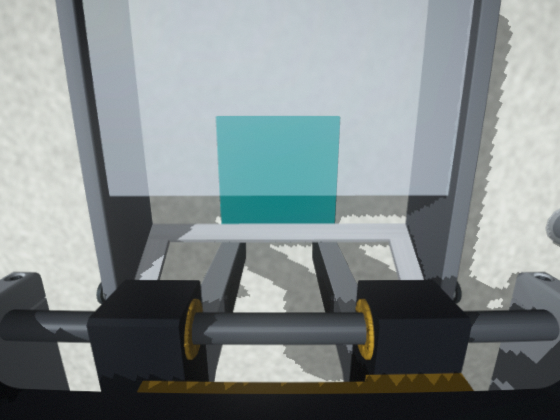

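The square (rows 116–225) is fully past the strip (row 232), which rests on the fingers. I draw back slowly.

Call:
carry_out --slide '[[-0.02,-0.008,0],[-0.05,-0.019,0],[-0.09,-0.034,0],[-0.14,-0.053,0],[-0.2,-0.076,0],[-0.26,-0.099,0],[-0.3,-0.114,0],[-0.3,-0.114,0],[-0.3,-0.114,0.1],[-0.3,-0.114,0.2]]' --dr '[[0,0,0],[0,0,0],[0,0,0],[0,0,0],[0,0,0],[0,0,0],[0,0,0],[0,0,0],[0,0,0],[0,0,0]]' --gripper '[45,45,45,45,45,45,45,45,45,45]'

```text
clock: 8.73
eef_pos: [545.8, 61.8, 149.8]
eef_rot: [-3.141, 0.002, 0.363]
wrist_force: [0.3, -0.1, 0.2]
finger_gap: 41.9
finger_force: 0.0
```

Call:
carry_out --slide '[[-0.02,-0.008,0.1],[-0.02,-0.008,0.2],[-0.02,-0.008,0.2],[-0.02,-0.008,0.2],[-0.02,-0.008,0.2],[-0.02,-0.008,0.2],[-0.02,-0.008,0.2],[-0.02,-0.008,0.2],[-0.02,-0.008,0.2],[-0.02,-0.008,0.2]]' --dr '[[0,0,0],[0,0,0],[0,0,0],[0,0,0],[0,0,0],[0,0,0],[0,0,0],[0,0,0],[0,0,0],[0,0,0]]' --gripper '[45,45,45,45,45,45,45,45,45,45]'

```text
clock: 9.57
eef_pos: [541.1, 59.8, 199.6]
eef_rot: [-3.141, 0.001, 0.363]
wrist_force: [0.1, -0.3, -0.1]
finger_gap: 42.3
finger_force: 0.0
```

Call:
carry_out --slide '[[0,0,0],[0,0,0],[0,0,0],[0,0,0],[0,0,0],[0,0,0],[0,0,0],[0,0,0],[0,0,0],[0,0,0]]' --dr '[[0,0,0],[0,0,0],[0,0,0],[0,0,0],[0,0,0],[0,0,0],[0,0,0],[0,0,0],[0,0,0],[0,0,0]]' --gripper '[45,45,45,45,45,45,45,45,45,45]'

```text
clock: 10.4
eef_pos: [541.1, 59.8, 199.9]
eef_rot: [-3.142, 0.0, 0.363]
wrist_force: [0.1, -0.0, -0.3]
finger_gap: 42.0
finger_force: 0.0
```

```bash
python3 -c "
from h import *
plan([]);save('wrist','w7.png')"
```

```text
t 10.4 pos [541.1  59.8 199.9] F [ 0.1 -0.  -0.3] gap 41.95249885667689 chute [-76.4  -0.1]
R [[0.935, 0.355, -0.0], [0.355, -0.935, 0.0], [-0.0, -0.0, -1.0]]
turn z deg -0.0 dr -0.0
```

View pics/w7.png

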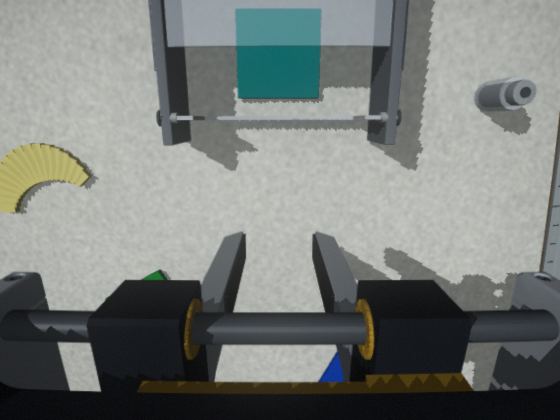

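The flap is back to its shut look (row 118). The square's rear edge (row 99) lies inside it with a gap. I check the rear edge numerically before handing in.

```bash
python3 -c "
from h import *
m=camera_model('wrist')
c=[(ray(m,p,6)[:2]-O) for p in((239,98),(319,98))]
x=[p@U for p in c];print(x,[p@V for p in c])
f=(ray(m,(280,119),10)[:2]-O)@U;print(f)
if min(x)>12: print(sign_off())"
```

```text
[np.float64(19.058460438976454), np.float64(19.048829583351804)] [np.float64(32.585316803995816), np.float64(-36.64375047528648)]
1.3807463367110677
the job is handed in; nothing more can be done
None
```

The job is handed in: the teal square lies wholly inside the chute, its rear edge measured about 19 mm past the flap line, and in the last picture the flap hangs shut with the fingers clear; sign-off returned no verdict.

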